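Close the shield can, index the board under the near-field probe, hold the pin home

TASK

Fit the smaller shield lid onto the open shield frame of the board on the indexing slide, so that it sits fully down and level, and let go of it. Then take the plunger knob, pull the pin out of its hole, slide the carriage to the next hole on the near-field probe's side (not the microscope's) so that the can stands under the loop, and let the pin go fully home. Finish holding: keep the gripper closed on the knob with the pin home while the leakage reading is taken; do not bump the probe or the microscope, and leave the other things on the bench where they are.

Things in the scene. Friction and masses are not known exactly. Their poses are not given: they have to be found in the camera images.
- slide: Indexing slide fixed on the bench, turned up to 0.2 rad: aluminium base plate (x -85 to +140, y -185 to +185, 12 mm thick), two guide rails, index bar, carriage. Origin on the bench at the load position; x away from the robot, y left along the rails, z up. Index bar at x = -46 mm, 22 mm wide, top 30 mm above the bench, three round holes at y = -100, 0, +100 mm, each 1.6 mm wider than the pin.
- carriage (a joint): Carriage position along the slide's y (m): starts locked at 0 in the load hole; +0.100 and -0.100 are the station holes; stops at +/-0.112. Carriage plate 168 mm (x) by 110 mm (y), top 44 mm above the bench; 2 N of friction when unlocked, about 1 mm of play either way when locked.
- plunger (a joint): How far the spring pin is pulled straight up (m): 0 fully home, 0.012 at its stop. The pin (8 mm, round tip) goes 8 mm into the bar: clear of the hole from 0.0085 on. Between holes it rides on the bar at 0.008 and drops in when let down over a hole. The spring pulls it down with 5 N at home, 10 N at the stop.
- knob: Black fluted round pull knob of the plunger, 25 mm in diameter, 26 mm tall, at slide x = -46 mm on the carriage's robot side. Origin in its middle, 71.5 mm above the bench with the pin home (top 84.5). Moves with the carriage and, upwards, with the pin. Below it a fixed barrel 21 mm in diameter, 44 to 57 mm above the bench. Free all round by 35 mm.
- frame_top (a point): Centre of the open top of the shield frame on the carriage's board, 92 mm beyond the knob in slide x, 68 mm above the bench, axes as the slide's. Steel rim 48 mm (x) by 36 mm (y) outside, wall 2 mm, 14 mm above the board (96 x 98 mm). Within 25 mm of its +y and -y sides the parts are under 2 mm high; capacitors and connectors up to 10 mm high stand off its x ends.
- lid: Smaller shield lid: steel cap 56 mm (its x) by 44 mm (its y), 12 mm tall, tiny vent holes, about 35 g, open side down on the bench left or right of the slide. Origin in the middle of its lower edge, z up. Walls 2 mm, top 2.5 mm: it slips over the frame with 2 mm to spare each side, 56 along the frame's 48, either way round. Seated: origin 9.5 mm below frame_top, top resting on the rim.
- big_lid: A larger shield lid of the same make, 92 x 68 x 12 mm, for another board; it lies on the other side of the slide from the smaller one. Leave it.
- probe: Near-field probe station, fixed on the slide at its left or right hole: a 12 mm post at the back edge, an arm, and an upright slim black probe (11 mm) ending in a wire loop 29 mm across. Origin on the base plate below the loop, axes as the slide's; the post at x = +78 mm from it. Its highest part is 192 mm above the bench.
- probe_loop (a point): Lowest point of the probe's loop, 87 mm above the bench, straight above where the middle of the frame comes to stand at that station's hole.
- microscope: Inspection microscope station, fixed on the slide over the other end hole: the same post with an upright white tube, 31 mm in diameter, its lens 97 mm and its highest part 192 mm above the bench. Origin as for the probe.
- solder_spool: Grey solder spool standing on its flange, 60 mm in diameter, 44 mm tall; origin under its middle.
- capacitor_a: Loose aluminium can capacitor standing upright, 25 mm in diameter, 35 mm tall; origin under its middle.
- capacitor_b: A second one, the same.
- screwdriver: Screwdriver lying along x, left of the slide.
There are look-alikes about, which are no part of the job. Leave any black or pink look-alike of the lid alone.

How it is judged:
By the outcome, as a careful person would: the job done as asked, in the order asked, and still so for the second after the job is handed in, while the arm keeps its last pose, push and grip.
It also fails if it takes over 54 s, if anything falls off the work surface, if the arm or the gripper's body presses on something with over 40 N, if the wrist force passes 120 N, or if a joint passes its speed limit or range.

ROBOT

A 7-joint arm with a two-finger parallel gripper is mounted at the origin on the work surface. World frame = base frame: x ahead of the robot, y to its left, z up, the work surface at z = 0. Lengths are in m, angles in degrees, forces in N, time in s.
With the tool pointing down it reaches from about 0.425 to 0.875 m from the base axis. Payload 4.7 kg.
Tool frame: the origin (TCP) lies midway between the tips of the shut fingers; the grasp point (between the pads) lies 19 mm behind it (env.grip_point_offset is the distance from the TCP to the grasp point, in m); z points along the fingers, y is the line along which they close (so a half turn about z gives the same grasp; the last joint's range is limited). The gripper opens to 87 mm and grips with 3 to 60 N. Pads are 19 mm wide; open, the fingers measure 117 mm over their backs; the gripper's body (75 mm by 190 mm) begins 51 mm behind the grasp point.
Start: joints at [-68.807, 18.392, -4.016, 83.108, 1.295, 78.541, -3.26], TCP at [0.226, 0.609, 0.223] pointing down, gripper open.
Joint ranges: [-163.93, 163.93], [-17.29, 119.83], [-79.2, 71.16], [3.27, 140.29], [-89.18, 269.18], [5.43, 117.66], [-154.24, 154.24]. Speed limits (degrees/s): [147.25, 147.25, 180, 180, 180, 180, 180].

INTERFACE

Orientations are given as [roll, pitch, yaw] about the fixed x, y, z axes, in that order (R = Rz(yaw) Ry(pitch) Rx(roll)).
In Python, from cell import env gives the robot as it stands.
- The arm moves only by the shell command python3 -m jog 'ROWS' [FORCE]. ROWS is JSON, a list of rows, each a list of 7 numbers: the shift along the tool's x, y, z in m, then the turn, a rotation vector about the tool's x, y, z in rad, then the finger opening in m, from 0 to 0.087. A call has 1 to 12 rows; each row shifts and turns the commanded pose from where the row before left it, along the tool's axes as they then stand; what a row does not reach is not made up. A row lasts 1/12 s, in which the tool goes at most 41.7 mm and 7.16 degrees, less where a joint would pass 70% of its speed; a pose out of reach is approached as far as the arm can. A call is refused whole if a number of a shift passes 0.0417 or a number of a turn 0.125, either way. A call with a gripper value outside its range is refused whole. The fingers move at their own pace and stop on an object; FORCE is the grip in N (left out, the last holds). Time passes only in rows, so rows that do not move let the fingers close. It gives the time, the measured TCP pose, the force, the opening and the grip force at its end, in the units of the state.
- env.get_obs(): the state, without advancing time (a new reading comes with each control period).
- env.read_camera(name): name is "scene" or "side" or "wrist"; returns the picture (400x640x3 uint8, blue, green, red); there is no depth.
- env.get_calibration(name): a dict with "fov_y" (degrees; the focal length in pixels is half the picture's height over the tangent of half this angle, whatever the lens; pixels are square), "cx", "cy" (the principal point, pixels), "pose" (4x4, takes a point from camera to world coordinates). Camera axes: x right, y up, looking along -z (the intrinsics and any distortion apply to the point x, -y, -z); pixel columns grow to the right and rows downward; lengths in m; the calibration is good to about 2 mm. The wrist camera is an equidistant fisheye: a pixel r from the principal point sees the ray r / f radians off the axis. A picture is of the moment at which its call begins: read the wrist's pose just before it. get_calibration takes no time and is no camera call; for the wrist camera it gives the pose at the moment of the call.
- env.sign_off(): hands the job in; it is judged then, once.
The state is a dict: "time_s": time; "qpos": joint angles; "joint_velocities": joint speeds; "effort": joint torques, N m; "tool_pos": TCP position; "tool_rot": TCP orientation; "force": force on the tool from outside, world axes, zero at the start; "wrist_torque": the same for the moment, N m; "grip_width": finger opening in m; "grasp_force": force on a finger pad.
Only numpy, scipy, OpenCV 4.12 (cv2) and the standard library are available. Lean on these libraries where they do the work, as an engineer would, in place of code of your own. Each camera call takes 0.05 s, during which the arm holds its last target. There are 200 camera calls.

## Working session

There is one attempt and no reset: what is moved stays moved. The work goes in short steps, Python scripts to look and compute and a shell command to move; the robot and the scene stay as the last step left them, time stands still between calls to the robot, and variables do not carry over. Pictures are saved under pics/ and viewed, at most 10 in all, crops included, and the job is handed in when it is done.

```bash
mkdir -p pics; ls; python3 - <<'E'
from cell import env
import cv2,numpy as np
o=env.get_obs()
for k in("time_s","tool_pos","tool_rot","grip_width","force"):print(k,o[k])
print(env.grip_point_offset)
for n in("scene","side","wrist"):
    c=env.get_calibration(n);print(n,c)
    cv2.imwrite(f"pics/{n}0.png",env.read_camera(n))
E
```

```text
pics
time_s 0.0
tool_pos [0.22623992 0.60878414 0.22149705]
tool_rot [-1.79894036e+02  5.68934762e-03  1.59618915e+02]
grip_width 0.086788671306708
force [1.75182838 0.4985922  0.67472419]
0.0187
scene {'fov_y': 47.081143044692205, 'cx': 320.3083093835259, 'cy': 189.24932434777057, 'pose': array([[-0.07972694, -0.57115929,  0.81695819,  1.59175455],
       [ 0.99669246, -0.03273488,  0.0743813 ,  0.11645853],
       [-0.01574054,  0.82018625,  0.57188001,  0.87510565],
       [ 0.        ,  0.        ,  0.        ,  1.        ]])}
side {'fov_y': 49.00628304299989, 'cx': 323.73422273194495, 'cy': 197.66435559739702, 'pose': array([[ 0.99929371,  0.03041543, -0.02206778,  0.44730299],
       [-0.03644152,  0.6410562 , -0.76662831, -0.81502029],
       [-0.00917065,  0.76689103,  0.64171181,  0.76387137],
       [ 0.        ,  0.        ,  0.        ,  1.        ]])}
wrist {'fov_y': 65.70646984690485, 'cx': 324.1199434138247, 'cy': 195.93272874733023, 'pose': array([[ 0.34868745, -0.90971346, -0.22547388,  0.16663036],
       [ 0.93723753,  0.33801211,  0.08563654,  0.63212349],
       [-0.00169181, -0.24118297,  0.97047819,  0.38326953],
       [ 0.        ,  0.        ,  0.        ,  1.        ]])}
```

View pics/scene0.png

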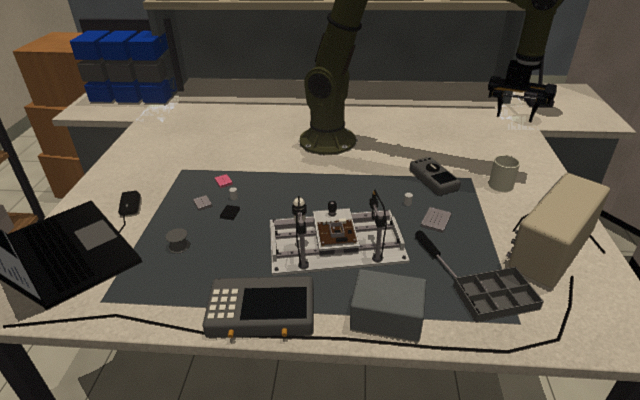

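View pics/side0.png

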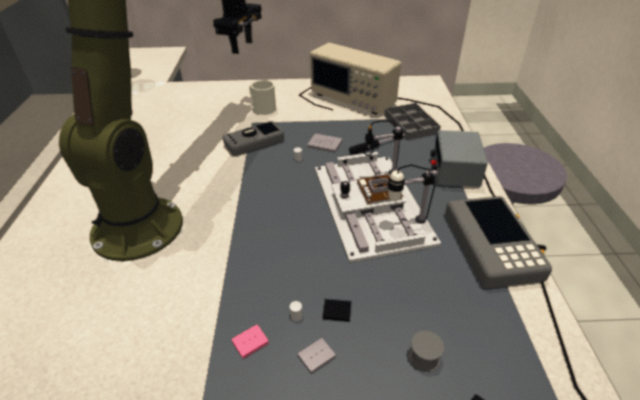

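Scene view (the camera faces the robot, right = +y): microscope's white tube at (299,203), so on -y; black probe at (380,200), so on +y. The slide's carriage is at (335,230) and the knob at (332,206).

Lid candidates in the scene view:
- Grey small lid: (203,202)
- Pink look-alike: (223,180)
- Black look-alike: (230,212)
- Big grey lid: (436,218)

In the side view these are (317,355), (250,341), (337,310) and (325,142). My choice is the small grey one, on the -y side.

```bash
cat > h.py <<'E'
from cell import env
import cv2,numpy as np
from scipy.spatial.transform import Rotation as Rot
def K(c,fish=False):
    return 200/np.tan(np.radians(c["fov_y"]/2))
def ray(n,c,u,v):
    f=K(c);x=(u-c["cx"]);y=(v-c["cy"])
    if n=="wrist":
        r=np.hypot(x,y);t=r/f;s=np.sin(t)/max(r,1e-9);d=np.array([x*s,-y*s,-np.cos(t)])
    else: d=np.array([x/f,-y/f,-1.])
    P=c["pose"];d=P[:3,:3]@d
    return P[:3,3],d/np.linalg.norm(d)
def plane(n,c,u,v,z):
    o,d=ray(n,c,u,v);return o+d*(z-o[2])/d[2]
def proj(n,c,p):
    P=c["pose"];q=P[:3,:3].T@(np.array(p)-P[:3,3]);f=K(c);a=np.array([q[0],-q[1]]);w=-q[2]
    if n=="wrist":
        r=np.linalg.norm(a);k=f*np.arctan2(r,w)/max(r,1e-9)
    else:k=f/w
    return np.array([c["cx"],c["cy"]])+k*a
def tri(rays):
    A=np.zeros((3,3));b=np.zeros(3)
    for o,d in rays:
        M=np.eye(3)-np.outer(d,d);A+=M;b+=M@o
    p=np.linalg.solve(A,b)
    return p,[1000*np.linalg.norm((np.eye(3)-np.outer(d,d))@(p-o)) for o,d in rays]
def snap(name):
    c=env.get_calibration("wrist");im=env.read_camera("wrist");cv2.imwrite(f"pics/{name}.png",im);np.savez(f"pics/{name}.npz",**c);return c,im
def load(name):
    z=np.load(f"pics/{name}.npz");return {k:(z[k] if z[k].ndim else float(z[k])) for k in z},cv2.imread(f"pics/{name}.png")
def totool(p,target_yaw=None):
    "shift in current tool axes to bring TCP to p"
    o=env.get_obs();R=Rot.from_euler("xyz",o["tool_rot"],degrees=True)
    s=R.inv().apply(np.array(p)-o["tool_pos"]);return s
E
python3 - <<'E'
from h import *
cs,cd=env.get_calibration("scene"),env.get_calibration("side")
for n,a,b in [("small",(203,202),(317,355)),("pink",(223,180),(250,341)),("black",(230,212),(337,310)),("big",(436,218),(325,142)),("knob",(332,206),(346,188)),("capa",(233,193),(296,310)),("spool",(176,238),(426,347)),("capb",(408,199),(298,153))]:
    print(n,*[np.round(x,3) for x in tri([ray("scene",cs,*a),ray("side",cd,*b)])])
E
```

```text
small [ 0.443 -0.368  0.004] [1.755 1.755]
pink [ 0.314 -0.335  0.006] [0.651 0.651]
black [ 0.487 -0.269  0.003] [0.922 0.922]
big [0.487 0.363 0.009] [1.173 1.173]
knob [0.528 0.052 0.07 ] [1.98 1.98]
capa [ 0.404 -0.276  0.018] [0.222 0.222]
spool [ 0.646 -0.379  0.031] [1.437 1.437]
capb [0.404 0.286 0.019] [1.532 1.532]
```

```bash
python3 -m jog '[[0,0,-0.006,0,0,0.122,0.087],[0,0,-0.006,0,0,0.122,0.087],[0,0,-0.006,0,0,0.122,0.087],[0,0,-0.006,0,0,0.122,0.087],[0,0,-0.006,0,0,0.122,0.087],[0,0,-0.006,0,0,0.122,0.087],[0,0,-0.006,0,0,0.122,0.087],[0,0,-0.006,0,0,0.122,0.087],[0,0,0,0,0,0.122,0.087],[0,0,0,0,0,0.117,0.087]]' && python3 -m jog '[[-0.03,0.018,0,0,0,0,0.087],[-0.035,0.02,0,0,0,0,0.087],[-0.035,0.02,0,0,0,0,0.087],[-0.035,0.02,0,0,0,0,0.087],[-0.035,0.02,0,0,0,0,0.087],[-0.035,0.02,0,0,0,0,0.087],[-0.035,0.02,0,0,0,0,0.087],[-0.035,0.02,0,0,0,0,0.087]]' && python3 -m jog '[[-0.035,0.02,0,0,0,0,0.087],[-0.035,0.02,0,0,0,0,0.087],[-0.035,0.02,0,0,0,0,0.087],[-0.035,0.02,0,0,0,0,0.087],[-0.035,0.02,0,0,0,0,0.087],[-0.035,0.02,0,0,0,0,0.087],[-0.035,0.02,0,0,0,0,0.087],[-0.03,0.02,0,0,0,0,0.087],[0,0,0,0,0,0,0.087]]' && python3 -c "
from h import *
snap('w1');print(env.get_obs()['qpos'])"
```

```text
time_s: 0.98
tool_pos: [0.2264, 0.6094, 0.2707]
tool_rot: [180.0, -0.0, 89.7]
force: [-0.3, 0.0, -0.5]
grip_width: 0.0869
grasp_force: 0.0
time_s: 1.65
tool_pos: [0.3849, 0.3323, 0.2704]
tool_rot: [-180.0, -0.0, 90.0]
force: [0.2, 1.0, 1.3]
grip_width: 0.0871
grasp_force: 0.0
time_s: 2.4
tool_pos: [0.547, 0.0502, 0.2707]
tool_rot: [179.9, 0.3, 89.3]
force: [-1.6, -0.3, -0.7]
grip_width: 0.0868
grasp_force: 0.0
[-41.09768296   4.78030848  34.88131734  94.72313388  -2.64021495
  81.35368123  -6.39707366]
```

View pics/w1.png

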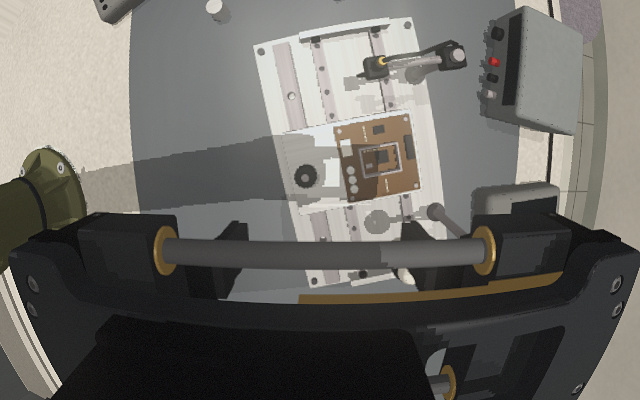

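Wrist view (right = +x, up = +y): knob at (305,176), frame at (381,160), probe at (375,66) on +y and microscope post at (437,212). The slide is turned about +0.2 rad. Can capacitors stand next to the frame's -x end at (351,175). The 190 mm gripper body would hit the microscope if I closed across y, so I will hold the lid by its x ends with the tips high. Next is a second view from a shifted place, then on to the lid.

```bash
python3 -m jog '[[-0.03,-0.006,0,0,0,0,0.087],[-0.037,-0.008,0,0,0,0,0.087],[-0.037,-0.008,0,0,0,0,0.087],[0,0,0,0,0,0,0.087],[0,0,0,0,0,0,0.087]]' && python3 -c "
from h import *
snap('w2')" && python3 -m jog '[[-0.03,-0.008,0,0,0,0,0.087],[-0.037,-0.008,0,0,0,0,0.087],[-0.037,-0.008,0,0,0,0,0.087],[-0.037,-0.008,0,0,0,0,0.087],[-0.037,-0.008,0.01,0,0,0,0.087],[-0.037,-0.008,0.02,0,0,0,0.087],[-0.037,-0.008,0.02,0,0,0,0.087],[-0.037,-0.008,0.02,0,0,0,0.087],[-0.037,-0.01,0.01,0,0,0,0.087],[0,0,0,0,0,0,0.087],[0,0,0,0,0,0,0.087]]' && python3 - <<'E'
from h import *
c,im=snap('w3');print(env.get_obs()['qpos'])
_,b=load('w2')
cv2.imwrite('pics/pair.png',np.vstack([b[:280],im[:300]]))
E
```

```text
time_s: 2.87
tool_pos: [0.5218, -0.046, 0.2708]
tool_rot: [180.0, -0.1, 89.8]
force: [0.6, 0.8, 0.3]
grip_width: 0.0875
grasp_force: 0.0
time_s: 3.83
tool_pos: [0.4484, -0.368, 0.1907]
tool_rot: [-179.8, -0.0, 89.9]
force: [0.2, -0.4, 0.5]
grip_width: 0.0868
grasp_force: 0.0
[ -9.78089323  15.61615638  54.8469924   97.38946827 -13.23751387
  73.98520694  47.83833148]
```

View pics/pair.png

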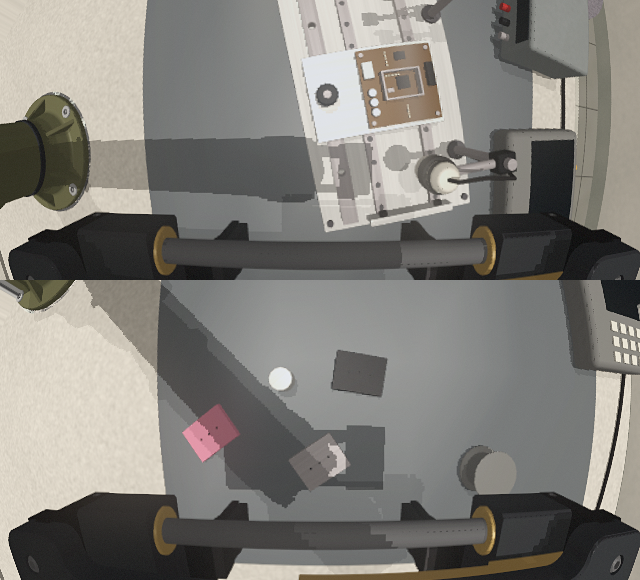

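Top (w2): knob (327,94), frame (402,85), microscope tube (440,175). Bottom (w3, add 280 to rows): small grey lid at (322,180), partly in shadow with a bright patch. The black look-alike is at (359,93), pink at (211,153), a capacitor at (280,98) and the spool at (490,190). Now one close crop for corners.

```bash
python3 - <<'E'
from h import *
def cr(n,u,v,w,h,s):
    im=load(n)[1][v:v+h,u:u+w];return cv2.resize(im,None,fx=s,fy=s,interpolation=cv2.INTER_NEAREST)
a=cr('w3',282,145,80,70,5) #400x350
b=cr('w2',300,50,150,90,5)[:, :]  #750x450
c=cr('w1',352,132,80,60,5) #400x300
b=cr('w2',362,55,80,50,5) #400x250
d=cr('w1',285,155,40,50,5);e=cr('w2',305,72,40,50,5) #200x250
out=np.zeros((600,800,3),np.uint8)
out[:350,:400]=a;out[:300,400:]=c;out[350:,:200]=d;out[350:,200:400]=e;out[350:,400:]=b
cv2.imwrite('pics/crop.png',out)
E
```

```text
(no output)
```

View pics/crop.png

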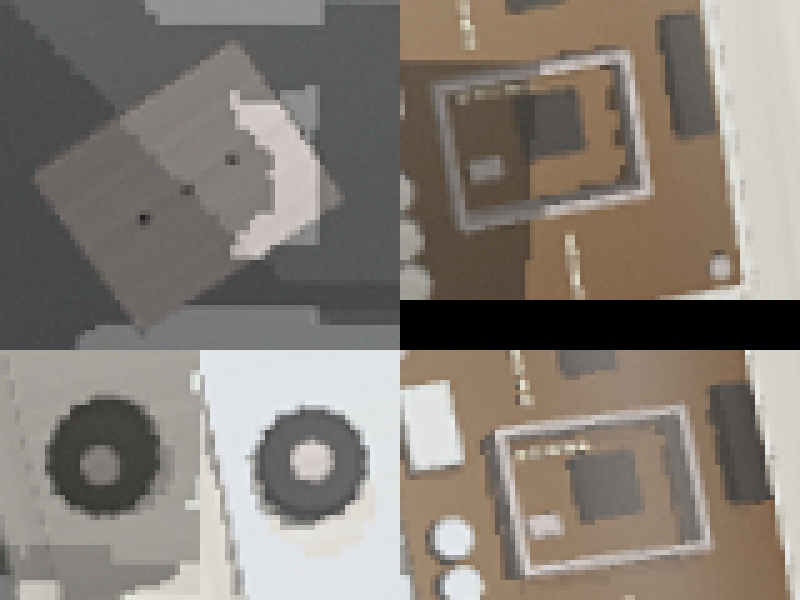

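```bash
python3 - <<'E'
from h import *
c1,c2,c3=[load(n)[0] for n in('w1','w2','w3')]
T=lambda a,b:tri([ray('wrist',c1,*a),ray('wrist',c2,*b)])
k,r=T((305.4,177),(327.4,94.4));print('knobtop',k.round(4),r)
A=[(358,148.4),(398,142),(402.8,170.4),(364.4,178.4)];B=[(380.4,71.4),(419.2,65.8),(424.4,94.6),(386.8,100.6)]
Q=[]
for a,b in zip(A,B):
    p,r=T(a,b);Q.append(p);print(p.round(4),np.round(r[0],1))
Q=np.array(Q);f=Q.mean(0);print('frame',f.round(4),[np.linalg.norm(Q[i]-Q[(i+1)%4]).round(4) for i in range(4)])
for nm,c,P in(('w1',c1,A),('w2',c2,B)):
    q=np.array([plane('wrist',c,*p,.068)[:2] for p in P]);e=(q[1]-q[0]+q[2]-q[3]);g=(q[0]-q[3]+q[1]-q[2])
    print(nm,q.mean(0).round(4),np.degrees(np.arctan2(e[1],e[0])),np.degrees(np.arctan2(g[1],g[0]))-90,np.linalg.norm(e)/2,np.linalg.norm(g)/2)
    kk=plane('wrist',c,*((305.4,177) if nm=='w1' else (327.4,94.4)),.0845)[:2];d=q.mean(0)-kk
    print('  knob',kk.round(4),'dist',np.linalg.norm(d),np.degrees(np.arctan2(d[1],d[0])))
L=[(329.2,153.4),(350.4,185),(310.4,211.4),(288.8,180.6)]
q=np.array([plane('wrist',c3,*p,.012)[:2] for p in L]);e=(q[1]-q[2]+q[0]-q[3])
print('lid',q.mean(0).round(4),np.degrees(np.arctan2(e[1],e[0])),[np.linalg.norm(q[i]-q[(i+1)%4]).round(4) for i in range(4)])
E
```

```text
knobtop [0.5274 0.05   0.0784] [np.float64(0.08619880945678149), np.float64(0.08619880945662663)]
[0.5907 0.081  0.0611] 0.5
[0.638  0.0897 0.0677] 0.0
[0.6456 0.0547 0.0647] 0.2
[0.598  0.045  0.0653] 0.1
frame [0.6181 0.0676 0.0647] [np.float64(0.0485), np.float64(0.036), np.float64(0.0486), np.float64(0.037)]
w1 [0.6175 0.0681] 10.442828904667566 11.993590067565336 0.04872005955207921 0.03619798461746376
  knob [0.5277 0.0511] dist 0.09139145593299988 10.668071366085794
w2 [0.6174 0.0672] 11.710938415923795 11.291404205741884 0.04836877428733951 0.035794595632077424
  knob [0.5274 0.0494] dist 0.09172374456788956 11.143126795457325
lid [ 0.4444 -0.3717] 34.01367886089281 [np.float64(0.0429), np.float64(0.0549), np.float64(0.0433), np.float64(0.0547)]
```

```bash
python3 -m jog '[[0,0,0.012,0,0,-0.119,0.087],[0,0,0.02,0,0,-0.119,0.087],[0,0,0.02,0,0,-0.119,0.087],[0,0,0.02,0,0,-0.119,0.087],[0,0,0.02,0,0,-0.119,0.087],[0,0,0.008,0,0,0,0.087],[0,0,0,0,0,0,0.087],[0,0,0,0,0,0,0.087]]' && python3 - <<'E'
from h import *
c,im=snap('w4');print(env.get_obs()['qpos'].round(1))
p=np.array([.4444,-.3717,.012]);print(proj('wrist',c,p))
cv2.imwrite('pics/v4.png',cv2.resize(im[120:280,200:440],None,fx=3,fy=3,interpolation=cv2.INTER_NEAREST))
E
```

```text
time_s: 4.55
tool_pos: [0.4506, -0.3663, 0.0927]
tool_rot: [179.9, 0.0, 124.1]
force: [-0.9, 0.2, 0.1]
grip_width: 0.0871
grasp_force: 0.0
[ -2.3  20.   46.4 103.4 -16.1  63.3  83.8]
[312.23700858 202.57256674]
```

View pics/v4.png

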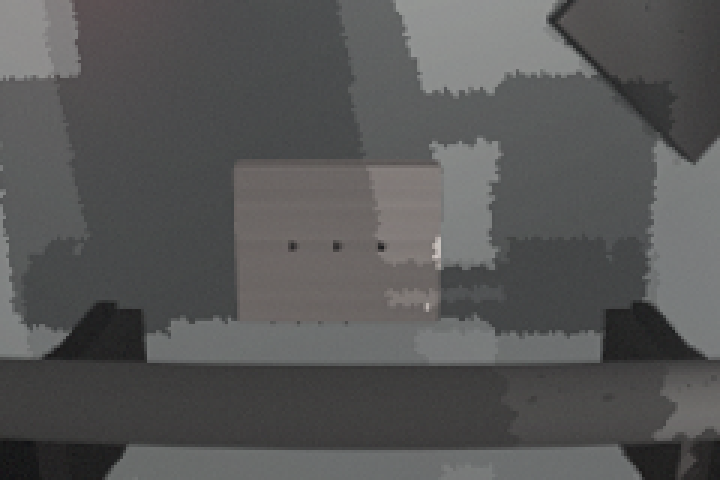

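The lid (grey, three vent holes) spans (234,160) to (443,322) in the crop, aligned with the gripper, centre at about (312.9,201) in the full picture. The black look-alike is only at the upper right.

```bash
python3 - <<'E'
from h import *
c3,c4=load('w3')[0],load('w4')[0]
A=[(329.2,153.4),(350.4,185),(310.4,211.4),(288.8,180.6)]
B=[(200+u/3,120+v/3) for u,v in[(443,163),(440,322),(237,322),(234,161)]]
# match: w3 corner order vs w4
q3=[plane('wrist',c3,*p,.012) for p in A];q4=[plane('wrist',c4,*p,.012) for p in B]
Q=[]
for p in range(4):
    j=min(range(4),key=lambda j:np.linalg.norm(q4[j]-q3[p]));t,r=tri([ray('wrist',c3,*A[p]),ray('wrist',c4,*B[j])]);Q.append(t);print(t.round(4),round(r[0],1))
print('mean',np.mean(Q,0).round(4)); m=np.mean(q4,0);print('plane w4',m.round(4),'w3',np.mean(q3,0).round(4))
e=q4[0]-q4[3];print(np.degrees(np.arctan2(e[1],e[0])),np.linalg.norm(e),np.linalg.norm(q4[0]-q4[1]))
print('shift tool',totool([*m[:2],.0075]).round(4))
E
```

```text
[ 0.4551 -0.3377  0.0109] 1.0
[ 0.4788 -0.373   0.0159] 0.4
[ 0.4334 -0.4058  0.0101] 0.2
[ 0.4077 -0.372  -0.0064] 0.6
mean [ 0.4438 -0.3721  0.0076]
plane w4 [ 0.4441 -0.3706  0.012 ] w3 [ 0.4444 -0.3717  0.012 ]
33.39093709561753 0.055605307446595705 0.04461993082964011
shift tool [ 0.0009 -0.0074  0.0858]
```

```bash
python3 -m jog '[[0.001,-0.0075,0.015,0,0,0.01,0.087],[0,0,0.02,0,0,0,0.087],[0,0,0.02,0,0,0,0.087],[0,0,0.015,0,0,0,0.087],[0,0,0.01,0,0,0,0.087],[0,0,0.0045,0,0,0,0.08],[0,0,0,0,0,0,0.07],[0,0,0,0,0,0,0.062],[0,0,0,0,0,0,0.05],[0,0,0,0,0,0,0.05],[0,0,0,0,0,0,0.05],[0,0,0,0,0,0,0.05]]' 20
```

```text
time_s: 5.6
tool_pos: [0.4429, -0.3715, 0.0084]
tool_rot: [180.0, 0.1, 123.5]
force: [-0.2, 0.3, 3.3]
grip_width: 0.0556
grasp_force: 20.0
```

```bash
python3 -m jog '[[0,0,-0.005,0,0,0,0.05],[0,0,-0.02,0,0,0,0.05],[0,0,-0.035,0,0,0,0.05],[0,0,-0.035,0,0,0,0.05],[0,0,-0.035,0,0,0.08,0.05],[0,0,-0.035,0,0,0.1,0.05],[0,0,-0.035,0,0,0.1,0.05],[0,0,-0.02,0,0,0.1,0.05],[0,0,-0.01,0,0,0.009,0.05],[0,0,0,0,0,0,0.05]]' && python3 -m jog '[[0.02,0.013,0,0,0,0,0.05],[0.034,0.022,0,0,0,0,0.05],[0.034,0.022,0,0,0,0,0.05],[0.034,0.022,0,0,0,0,0.05],[0.034,0.022,0,0,0,0,0.05],[0.034,0.022,0,0,0,0,0.05],[0.034,0.022,0,0,0,0,0.05],[0.034,0.022,0,0,0,0,0.05],[0.034,0.022,0,0,0,0,0.05],[0.034,0.022,0,0,0,0,0.05],[0.034,0.022,0,0,0,0,0.05]]' && python3 -m jog '[[0.025,0.016,0,0,0,0,0.05],[0.012,0.0075,0,0,0,0,0.05],[0,0,0,0,0,0,0.05],[0,0,0,0,0,0,0.05]]' && python3 - <<'E'
from h import *
c,im=snap('w5');o=env.get_obs();print(o['qpos'].round(1),o['tool_pos'],o['tool_rot'])
print(totool([.6175,.0676,.1]))
print(proj('wrist',c,[.6175,.0676,.068]))
cv2.imwrite('pics/v5.png',cv2.resize(im[60:300,180:460],None,fx=2.5,fy=2.5,interpolation=cv2.INTER_NEAREST))
E
```

```text
time_s: 6.43
tool_pos: [0.4432, -0.3719, 0.2399]
tool_rot: [179.8, 0.1, 101.4]
force: [-0.3, -0.3, -0.7]
grip_width: 0.0552
grasp_force: 20.0
time_s: 7.35
tool_pos: [0.5999, 0.0294, 0.2352]
tool_rot: [-179.8, -0.0, 101.4]
force: [0.1, -0.8, -0.9]
grip_width: 0.0555
grasp_force: 20.0
time_s: 7.68
tool_pos: [0.6157, 0.0676, 0.2358]
tool_rot: [-179.8, 0.1, 101.3]
force: [-0.0, -1.5, -0.3]
grip_width: 0.0553
grasp_force: 20.0
[-39.1  16.3  37.6  87.8 -10.   79.4  10.4] [0.61577643 0.06587556 0.23644206] [-1.79852733e+02  9.17726008e-02  1.01162147e+02]
[0.0015767  0.00237548 0.13643405]
[324.82921155 181.24409801]
```

View pics/v5.png

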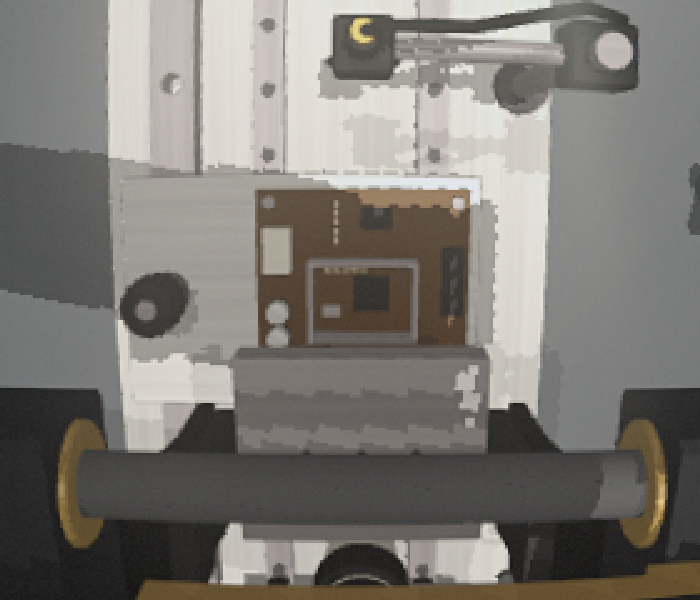

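The lid is held level: its front edge runs (240,348)–(487,348) and is centred at u=361. It is parallel to the frame, whose corners are (307,260)–(418,344), centred at (363,302). In full-picture pixels the frame is at (325.2,180.8) against a predicted (324.8,181.2). Probe at (362,30). I'll lower to just above the rim and look again.

```bash
python3 -m jog '[[0.0005,0.001,0.02,0,0,0,0.05],[0.0005,0.001,0.03,0,0,0,0.05],[0,0,0.03,0,0,0,0.05],[0,0,0.03,0,0,0,0.05],[0,0,0.02,0,0,0,0.05],[0,0,0.01,0,0,0,0.05],[0,0,0.004,0,0,0,0.05],[0,0,0,0,0,0,0.05],[0,0,0,0,0,0,0.05],[0,0,0,0,0,0,0.05]]' && python3 - <<'E'
from h import *
P=[];Y=[]
for i in range(6):
    o=env.get_obs();P.append(o['tool_pos']);Y.append(o['tool_rot'][2]); c,im=snap('w6')
    if i==0: c0=c
print(np.mean(P,0).round(4),np.std(P,0).round(4),np.mean(Y))
s,d=env.read_camera('scene'),env.read_camera('side');cv2.imwrite('pics/s6.png',s);cv2.imwrite('pics/d6.png',d)
cs,cd=env.get_calibration('scene'),env.get_calibration('side')
f=[.6175,.0676,.068]
u=[proj('scene',cs,f),proj('side',cd,f)];print(u)
cr=lambda im,u,w,h,k:cv2.resize(im[int(u[1])-h//2:int(u[1])+h//2,int(u[0])-w//2:int(u[0])+w//2],None,fx=k,fy=k,interpolation=cv2.INTER_NEAREST)
out=np.zeros((600,800,3),np.uint8)
out[:300,:400]=cr(s,u[0],80,60,5);out[:300,400:]=cr(d,u[1],80,60,5);out[300:,100:700]=cr(im,(325,200),240,120,2.5)
cv2.imwrite('pics/v6.png',out)
E
```

```text
time_s: 8.57
tool_pos: [0.6196, 0.0693, 0.0955]
tool_rot: [179.8, -0.0, 101.2]
force: [0.8, 0.7, 0.2]
grip_width: 0.0553
grasp_force: 20.0
[0.6192 0.0696 0.095 ] [0.0003 0.0002 0.0004] 101.23252360066857
[array([335.4814026 , 227.07970613]), array([379.91774223, 183.12992845])]
```

View pics/v6.png

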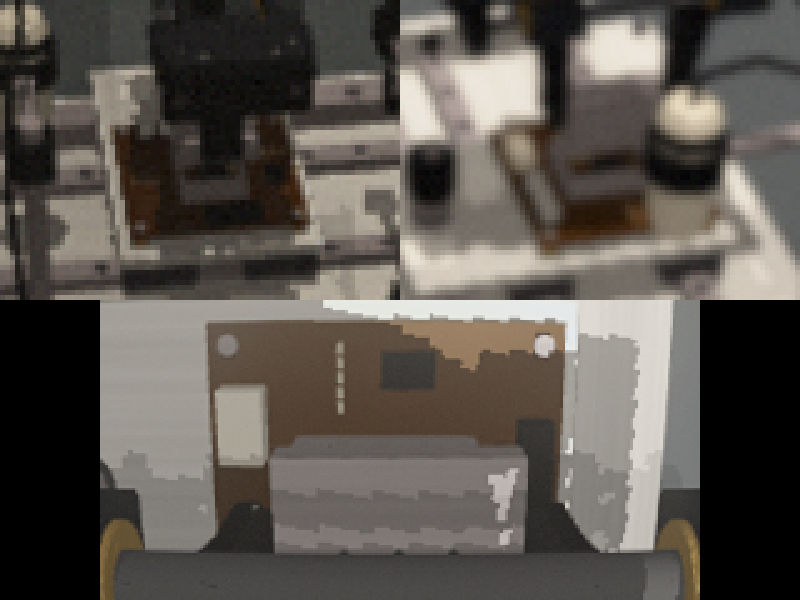

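```bash
python3 - <<'E'
from h import *
c,im=load('w6');g=im.astype(int).sum(2)//3
for v in range(190,208):print(v,' '.join(f'{x:3d}' for x in g[v,270:298]),'|',' '.join(f'{x:3d}' for x in g[v,345:380]))
R=np.array([[np.cos(.1955),-np.sin(.1955)],[np.sin(.1955),np.cos(.1955)]])
def q(x,y,z,o=(.6175,.0676)):return [*(np.array(o)+R@[x,y]),z]
print('frame far corners',proj('wrist',c,q(-.024,.018,.068)),proj('wrist',c,q(.024,.018,.068)))
o=(.6192,.0696)
for z in(.0995,.0875):print('lid',z,proj('wrist',c,q(-.028,.022,z,o)),proj('wrist',c,q(.028,.022,z,o)))
E
```

```text
190 120 119  74  66  66  67  64  65  64  67  65  64  66  62  65  68  65  65  64  65  63  64  64  65  64  63  64  63 |  66  67  70  64  67  64  65  67  64  69  68  66  68  67  70  65  67  67  67  66  69  67  67  69  70  69  59  54  55  55  53  56  55  54  55
191 119 127  77  64  63  68  63  64  64  65  64  65  64  65  64  64  65  64  63  64  63  64  62  62  63  64  65  64 |  67  66  64  67  66  68  66  66  66  67  67  66  68  66  68  67  65  68  67  68  68  67  68  69  66  71  61  54  52  55  58  54  57  56  55
192 120 125  76  64  64  65  67  66  64  65  65  64  65  64  63  65  63  64  62  64  63  64  61  63  63  64  64  63 |  66  64  65  65  66  66  65  65  68  65  68  67  67  65  68  67  65  68  66  68  67  66  64  67  66  67  60  52  53  55  57  56  53  54  55
193 121 124  76  63  65  64  63  64  63  63  64  64  66  65  64  65  64  66  65  65  65  65  67  67  67  66  64  66 |  66  70  67  66  66  67  68  65  67  67  67  67  66  67  66  67  65  67  65  66  70  67  69  66  66  69  55  51  49  56  55  54  55  56  54
194 120 124  76  64  65  64  64  67  62  65  63  63  66  78  86  87 
[... 3051 characters left out ...]
 120 121 121 120 120 121 119 119 120 120 121 121 121 120 120 120 120 120 119 120 120 119 120 | 118 118 119 119 120 119 119 119 119 120 119 120 120 119 118 119 118 119 118 118 119 119 118 117 116 115 116 118 120 119 116  55  48  49  48
207  52  52  74 112 120 121 121 121 119 122 120 120 120 120 121 120 119 119 121 119 120 120 120 119 118 119 121 120 | 119 119 119 119 119 121 119 119 120 120 119 120 119 120 121 120 119 119 118 120 120 118 117 137 165 167 168 140 117 119 115  55  49  49  48
frame far corners [280.87705615 199.8979882 ] [356.92099922 199.91557976]
lid 0.0995 [269.00613514 204.66068018] [374.65336211 204.68277015]
lid 0.0875 [272.58778343 198.99519681] [371.31691794 199.00864538]
```

```bash
python3 - <<'E'
from h import *
c,im=load('w6')
a=.1955;ex=np.array([np.cos(a),np.sin(a)]);ey=np.array([-ex[1],ex[0]])
P=lambda u,v,z:plane('wrist',c,u,v,z)[:2]
for n,l,r,v,z in(('frame bottom',282.6,355.0,193.6,.054),('lid top',272.2,375.6,202.8,.0995),('lid top',272.2,375.6,202.8,.0985),('lid bottom',274.3,373.5,198.2,.0875)):
    A,B=P(l,v,z),P(r,v,z);m=(A+B)/2;h=.018 if 'frame' in n else .022
    ctr=m-ey*h;print(n,'w',np.linalg.norm(B-A).round(4),'centre',ctr.round(4),'slide coords rel frame est',((ctr-[.6175,.0676])@ex).round(4),((ctr-[.6175,.0676])@ey).round(4),'yaw',np.degrees(np.arctan2(*(B-A)[::-1])).round(2))
E
```

```text
frame bottom w 0.0488 centre [0.6171 0.0683] slide coords rel frame est -0.0003 0.0007 yaw 11.2
lid top w 0.0547 centre [0.6201 0.0708] slide coords rel frame est 0.0032 0.0027 yaw 11.21
lid top w 0.055 centre [0.6202 0.0706] slide coords rel frame est 0.0032 0.0024 yaw 11.21
lid bottom w 0.0562 centre [0.6202 0.0703] slide coords rel frame est 0.0032 0.0021 yaw 11.21
```

```bash
python3 -m jog '[[-0.0016,-0.0033,0,0,0,0,0.05],[0,0,0,0,0,0,0.05],[0,0,0,0,0,0,0.05],[0,0,0,0,0,0,0.05]]' && python3 - <<'E'
from h import *
c,im=snap('w7');g=cv2.GaussianBlur(im.astype(np.float32).mean(2),(1,1),0)
def edge(line,lo,hi,rise):
    d=np.diff(line[lo:hi])*(1 if rise else -1);i=int(d.argmax());w=d[max(i-1,0):i+2].clip(0);return lo+max(i-1,0)+(w*np.arange(len(w))).sum()/w.sum()+.5
print('frame L',[edge(g[v],276,292,1).round(1) for v in(193,194,195,196,197)],'R',[edge(g[v],346,364,0).round(1) for v in(193,194,195,196,197)])
print('frame row',[edge(g[:,u],185,198,1).round(1) for u in(300,320,340)])
print('lid L',[edge(g[v],268,278,1).round(1) for v in(204,205)],'R',[edge(g[v],370,382,0).round(1) for v in(204,205)],'row',[edge(g[:,u],199,207,1).round(1) for u in(300,320,340)])
print(np.mean([env.get_obs()['tool_pos']],0))
E
```

```text
time_s: 9.3
tool_pos: [0.6154, 0.0674, 0.0937]
tool_rot: [180.0, -0.0, 101.2]
force: [-0.0, 0.5, -0.5]
grip_width: 0.0555
grasp_force: 20.0
frame L [np.float64(288.3), np.float64(287.5), np.float64(287.2), np.float64(286.5), np.float64(286.1)] R [np.float64(360.6), np.float64(361.6), np.float64(361.5), np.float64(362.2), np.float64(362.2)]
frame row [np.float64(191.7), np.float64(191.6), np.float64(191.6)]
lid L [np.float64(272.0), np.float64(271.9)] R [np.float64(375.7), np.float64(375.6)] row [np.float64(202.8), np.float64(202.7), np.float64(202.5)]
[0.61543024 0.06746162 0.09365821]
```

```bash
python3 -m jog '[[-0.0002,0.0002,0.006,0,0,0,0.05],[0,0,0.006,0,0,0,0.05],[0,0,0.004,0,0,0,0.05],[0,0,0.003,0,0,0,0.05],[0,0,0.002,0,0,0,0.05],[0,0,0.001,0,0,0,0.05],[0,0,0,0,0,0,0.05],[0,0,0,0,0,0,0.05]]' && python3 -m jog '[[0,0,0.001,0,0,0,0.05],[0,0,0.001,0,0,0,0.05],[0,0,0,0,0,0,0.05],[0,0,0,0,0,0,0.05]]'
```

```text
time_s: 10.02
tool_pos: [0.6158, 0.0672, 0.0717]
tool_rot: [180.0, 0.0, 101.2]
force: [-0.3, 0.3, -0.4]
grip_width: 0.0557
grasp_force: 20.0
time_s: 10.35
tool_pos: [0.6157, 0.0673, 0.0697]
tool_rot: [180.0, -0.0, 101.2]
force: [-0.3, -0.4, -0.2]
grip_width: 0.0556
grasp_force: 20.0
```

```bash
python3 -m jog '[[0,0,0.001,0,0,0,0.05],[0,0,0.001,0,0,0,0.05],[0,0,0,0,0,0,0.05],[0,0,0,0,0,0,0.05]]' && python3 -m jog '[[0,0,0.001,0,0,0,0.05],[0,0,0.0005,0,0,0,0.05],[0,0,0,0,0,0,0.05],[0,0,0,0,0,0,0.05]]'
```

```text
time_s: 10.68
tool_pos: [0.6156, 0.0673, 0.0676]
tool_rot: [-180.0, 0.0, 101.2]
force: [0.2, -0.0, -1.1]
grip_width: 0.0552
grasp_force: 20.0
time_s: 11.02
tool_pos: [0.6159, 0.0672, 0.0669]
tool_rot: [180.0, -0.0, 101.2]
force: [-2.4, -0.0, 5.3]
grip_width: 0.0554
grasp_force: 20.0
```

```bash
python3 -m jog '[[0,0,0,0,0,0,0.06],[0,0,0,0,0,0,0.066],[0,0,0,0,0,0,0.072],[0,0,0,0,0,0,0.072],[0,0,-0.005,0,0,0,0.072],[0,0,-0.015,0,0,0,0.06],[0,0,-0.01,0,0,0,0.03],[0,0,0,0,0,0,0],[0,0,0,0,0,0,0],[0,0,0,0,0,0,0],[0,0,0,0,0,0,0],[0,0,0,0,0,0,0]]' && python3 -m jog '[[0,0,0,0,0,0,0],[0,0,0.01,0,0,0,0],[0,0,0.009,0,0,0,0],[0,0,0.004,0,0,0,0],[0,0,0,0,0,0,0],[0,0,0,0,0,0,0]]' && python3 -m jog '[[0,0,0.001,0,0,0,0],[0,0,0.001,0,0,0,0],[0,0,0.001,0,0,0,0],[0,0,0,0,0,0,0],[0,0,0,0,0,0,0]]'
```

```text
time_s: 12.02
tool_pos: [0.6152, 0.0673, 0.0955]
tool_rot: [-179.9, 0.0, 101.2]
force: [-0.1, -0.4, -0.1]
grip_width: 0.0334
grasp_force: 0.0
time_s: 12.52
tool_pos: [0.6153, 0.0671, 0.0725]
tool_rot: [-179.9, 0.0, 101.2]
force: [0.1, -0.6, -0.0]
grip_width: 0.0013
grasp_force: 0.0
time_s: 12.93
tool_pos: [0.6157, 0.0672, 0.071]
tool_rot: [180.0, -0.0, 101.2]
force: [-2.2, -0.8, 5.2]
grip_width: 0.0004
grasp_force: 2.7
```

```bash
python3 -m jog '[[0,0,-0.01,0,0,0,0],[0,0,-0.03,0,0,0,0.05],[0,0,-0.04,0,0,0,0.05],[0,0,-0.04,0,0,0,0.05],[0,0,-0.04,0,0,0,0.05],[0,0,-0.01,0,0,0,0.05],[0,0,0,0,0,-0.12,0.05],[0,0,0,0,0,-0.12,0.05],[0,0,0,0,0,-0.12,0.05],[0,0,0,0,0,-0.12,0.05],[0,0,0,0,0,-0.12,0.05],[0,0,0,0,0,-0.12,0.05]]' && python3 -m jog '[[0,0,0,0,0,-0.12,0.05],[0,0,0,0,0,-0.12,0.05],[0,0,0,0,0,-0.12,0.05],[0,0,0,0,0,-0.12,0.05],[0,0,0,0,0,-0.12,0.05],[0,0,0,0,0,-0.12,0.05],[0,0,0,0,0,-0.12,0.05],[0,0,0,0,0,-0.011,0.05],[0.03,0,0,0,0,0,0.05],[0.03,0,0,0,0,0,0.05],[0.031,0,0,0,0,0,0.05]]' && python3 -m jog '[[0,0,0,0,0,0,0.05],[0,0,0,0,0,0,0.05],[0,0,0,0,0,0,0.05]]' && python3 - <<'E'
from h import *
P=[]
for i in range(5):
    o=env.get_obs();P.append(o['tool_pos']);c,im=snap('w8')
print(o['qpos'].round(1),np.mean(P,0).round(4))
a=.1955;e=np.array([np.cos(a),np.sin(a)])
print('knob pred',proj('wrist',c,[.5275,.050,.0845]),'lid pred',proj('wrist',c,[.6175,.0676,.0705]))
cv2.imwrite('pics/v8.png',cv2.resize(im[40:300,180:460],None,fx=2.3,fy=2.3,interpolation=cv2.INTER_NEAREST))
E
```

```text
time_s: 13.93
tool_pos: [0.6157, 0.0672, 0.2405]
tool_rot: [180.0, 0.0, 142.8]
force: [0.3, -0.4, -0.2]
grip_width: 0.0498
grasp_force: 0.0
time_s: 14.85
tool_pos: [0.5255, 0.0491, 0.2397]
tool_rot: [-180.0, -0.0, -169.0]
force: [-0.1, 0.3, -0.2]
grip_width: 0.0503
grasp_force: 0.0
time_s: 15.1
tool_pos: [0.5271, 0.0498, 0.2409]
tool_rot: [180.0, 0.1, -168.8]
force: [1.7, -0.4, -0.0]
grip_width: 0.0502
grasp_force: 0.0
[-32.8   2.8  25.5  99.6  -1.2  77.8  94.2] [0.5273 0.0498 0.2405]
knob pred [324.50598634 182.28459046] lid pred [324.29678876 256.67884213]
```

View pics/v8.png

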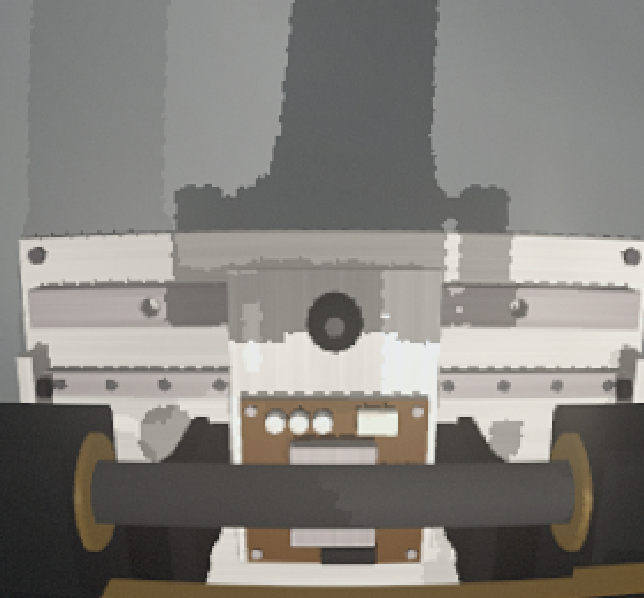

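Knob centre at crop (334,322), i.e. (325.2,180) in the full picture. The lid sits square on the frame at crop (333,495), with the can capacitors at (298,424). I'm correcting 1.5 mm and going down on the knob, closing along the slide's y.

```bash
python3 -m jog '[[0.0015,0.001,0.02,0,0,0,0.055],[0,0,0.035,0,0,0,0.055],[0,0,0.035,0,0,0,0.055],[0,0,0.035,0,0,0,0.055],[0,0,0.025,0,0,0,0.055],[0,0,0.015,0,0,0,0.055],[0,0,0.01,0,0,0,0.055],[0,0,0.005,0,0,0,0.055],[0,0,0,0,0,0,0.055],[0,0,0,0,0,0,0.055]]' && python3 -m jog '[[0,0,0,0,0,0,0.03],[0,0,0,0,0,0,0.02],[0,0,0,0,0,0,0.01],[0,0,0,0,0,0,0.01],[0,0,0,0,0,0,0.01],[0,0,0,0,0,0,0.01],[0,0,0,0,0,0,0.01]]' 40
```

```text
time_s: 16.18
tool_pos: [0.5256, 0.0502, 0.0609]
tool_rot: [-180.0, 0.1, -168.8]
force: [0.7, -0.3, 1.0]
grip_width: 0.0549
grasp_force: 0.0
time_s: 16.77
tool_pos: [0.5249, 0.0502, 0.0605]
tool_rot: [180.0, 0.0, -168.8]
force: [-0.9, -0.2, 2.1]
grip_width: 0.0242
grasp_force: 40.0
```

```bash
python3 -m jog '[[0,0,-0.003,0,0,0,0.01],[0,0,-0.003,0,0,0,0.01],[0,0,-0.003,0,0,0,0.01],[0,0,-0.0015,0,0,0,0.01],[0,0,0,0,0,0,0.01],[0,0,0,0,0,0,0.01]]'
```

```text
time_s: 17.27
tool_pos: [0.5248, 0.0501, 0.0704]
tool_rot: [-180.0, 0.0, -168.8]
force: [4.7, 0.1, -10.5]
grip_width: 0.0238
grasp_force: 40.0
```

```bash
python3 -m jog '[[0,0.002,0,0,0,0,0.01],[0,0.005,0,0,0,0,0.01],[0,0.008,0,0,0,0,0.01],[0,0.01,0,0,0,0,0.01],[0,0.01,0,0,0,0,0.01],[0,0.01,0,0,0,0,0.01],[0,0.01,0,0,0,0,0.01],[0,0.01,0,0,0,0,0.01],[0,0.01,0,0,0,0,0.01],[0,0.01,0,0,0,0,0.01]]' && python3 -m jog '[[0,0.006,0,0,0,0,0.01],[0,0.004,0,0,0,0,0.01],[0,0.002,0,0,0,0,0.01],[0,0,0,0,0,0,0.01],[0,0,0,0,0,0,0.01]]' && python3 -c "
from h import *
P=[]
for i in range(5):
    P.append(env.get_obs()['tool_pos']);snap('w9')
m=np.mean(P,0);e=np.array([-np.sin(.1955),np.cos(.1955)]);print(m,(m[:2]-[.5249,.0502])@e,env.get_obs()['force'])"
```

```text
time_s: 18.1
tool_pos: [0.5085, 0.1329, 0.0705]
tool_rot: [-179.9, 0.0, -168.8]
force: [5.0, -1.8, -9.3]
grip_width: 0.0239
grasp_force: 40.0
time_s: 18.52
tool_pos: [0.506, 0.1457, 0.0707]
tool_rot: [180.0, 0.0, -168.8]
force: [3.6, 0.8, -9.9]
grip_width: 0.0239
grasp_force: 40.0
[0.50598492 0.14568993 0.07073285] 0.09734529794890512 [ 5.55715355  2.00139149 -7.78300865]
```

```bash
python3 -m jog '[[0,0.0015,0,0,0,0,0.01],[0,0.0011,0,0,0,0,0.01],[0,0,0,0,0,0,0.01],[0,0,0.001,0,0,0,0.01],[0,0,0.001,0,0,0,0.01],[0,0,0.001,0,0,0,0.01],[0,0,0.001,0,0,0,0.01],[0,0,0,0,0,0,0.01],[0,0,0,0,0,0,0.01]]' && python3 -c "
from h import *
P=[];F=[]
for i in range(4):
    o=env.get_obs();P.append(o['tool_pos']);F.append(o['force']);env.read_camera('wrist')
m=np.mean(P,0);e=np.array([-np.sin(.1955),np.cos(.1955)]);print(m,(m[:2]-[.5249,.0502])@e,np.mean(F,0))"
```

```text
time_s: 19.52
tool_pos: [0.5057, 0.1472, 0.0668]
tool_rot: [-180.0, 0.0, -168.8]
force: [5.6, -1.3, -7.6]
grip_width: 0.024
grasp_force: 40.0
[0.50569508 0.14725465 0.06683071] 0.09893651078146237 [ 5.31018781 -1.20786672 -7.6488622 ]
```

The force (-7.6 N) is the spring alone at 6.3 mm pull, below the 8 mm riding height, so the pin is in the hole. I'm letting it home.

```bash
python3 -m jog '[[0,0,0.0015,0,0,0,0.01],[0,0,0.0015,0,0,0,0.01],[0,0,0.0015,0,0,0,0.01],[0,0,0.0015,0,0,0,0.01],[0,0,0.0005,0,0,0,0.01],[0,0,0,0,0,0,0.01],[0,0,0,0,0,0,0.01]]' && python3 - <<'E'
from h import *
P=[];F=[]
for i in range(4):
    o=env.get_obs();P.append(o['tool_pos']);F.append(o['force']);c,im=snap('w10')
m=np.mean(P,0);e=np.array([-np.sin(.1955),np.cos(.1955)]);print(m,(m[:2]-[.5249,.0502])@e,np.mean(F,0),env.get_obs()['grip_width'])
s,d=env.read_camera('scene'),env.read_camera('side')
cs,cd=env.get_calibration('scene'),env.get_calibration('side')
f=[.6157-.0194,.0672+.0981,.08];u=[proj('scene',cs,f),proj('side',cd,f)]
cr=lambda im,u,w,h,k:cv2.resize(im[int(u[1])-h//2:int(u[1])+h//2,int(u[0])-w//2:int(u[0])+w//2],None,fx=k,fy=k,interpolation=cv2.INTER_CUBIC)
cv2.imwrite('pics/v10.png',np.hstack([cr(s,u[0],80,100,5),cr(d,u[1],80,100,5)]))
E
```

```text
time_s: 20.3
tool_pos: [0.5056, 0.1479, 0.0605]
tool_rot: [180.0, 0.0, -168.8]
force: [3.9, -0.9, -3.5]
grip_width: 0.0241
grasp_force: 40.0
[0.50557536 0.14798104 0.06049506] 0.09967232198189432 [ 3.84308264 -1.12815643 -3.46014719] 0.023859231610290226
```

View pics/v10.png

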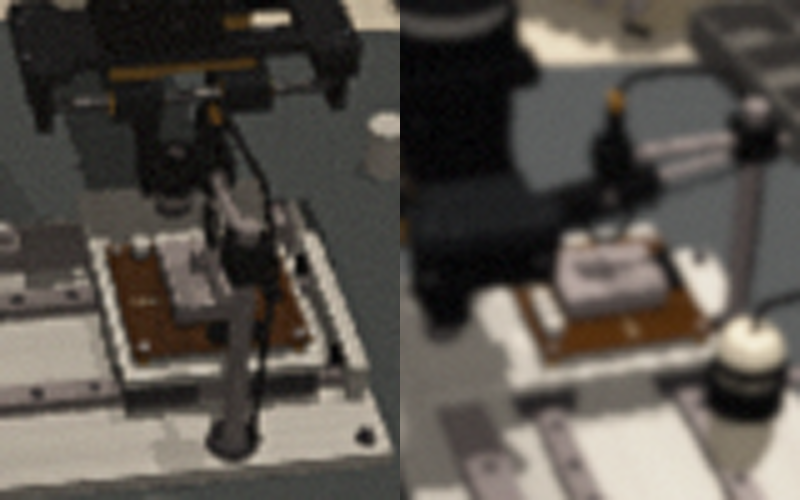

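The lid sits level under the loop, at about (195,275) left and (615,275) right, and the probe is untouched. The arm still carries 3.5 N upward, so I'm easing down a little to put the pin fully home.

```bash
python3 -m jog '[[0,0,0.0005,0,0,0,0.01],[0,0,0.0003,0,0,0,0.01],[0,0,0,0,0,0,0.01],[0,0,0,0,0,0,0.01],[0,0,0,0,0,0,0.01]]'
```

```text
time_s: 21.02
tool_pos: [0.5057, 0.1482, 0.0604]
tool_rot: [180.0, 0.0, -168.8]
force: [1.2, -2.0, 4.8]
grip_width: 0.0242
grasp_force: 40.0
```

```bash
python3 -c "
from cell import env
o=env.get_obs();print(o['force'],o['grip_width'],o['grasp_force']);print(env.sign_off())"
```

```text
[ 1.20024498 -1.95402794  4.76564112] 0.024234730641375768 40.00057462602854
the job is handed in; nothing more can be done
None
```

The smaller lid sits level on the frame, the carriage is at the probe-side hole with the pin home, and the gripper is still closed on the knob; I handed the job in at about 21 s, and the hand-in returned no verdict.

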